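Hang a brake pad on the gravity rail

ROBOT

A 6-joint arm with a two-finger parallel gripper is mounted at the origin on the work surface. World frame = base frame: x ahead of the robot, y to its left, z up, the work surface at z = 0. Lengths are in m, angles in rad, forces in N, time in s.
With the tool pointing down it reaches from about 0.3 to 0.875 m from the base axis. Payload 4.2 kg.
Tool frame: the origin (TCP) lies midway between the tips of the shut fingers; the grasp point (between the pads) lies ctrl.pinch_z behind it (ctrl.pinch_z is the distance from the TCP to the grasp point, in m); z points along the fingers, y is the line along which they close (so a half turn about z gives the same grasp; the last joint's range is limited). The gripper opens to 85 mm and grips with 20 to 120 N. Pads are 22 mm wide; open, the fingers measure 114 mm over their backs; the gripper's body (76 mm by 85 mm) begins 54 mm behind the grasp point. The pads swing forward as they close: fully open they stand 13 mm farther back than shut.
Start: joints at [-1.173, 0.32, 1.565, -0, 1.257, -0.02], TCP at [0.233, -0.526, 0.231] pointing down, gripper open.
Joint ranges: [-3.11, 3.11], [-0.84, 2.01], [0.21, 2.61], [-1.34, 4.49], [0.05, 2.63], [-2.56, 2.56]. Speed limits (rad/s): [2.57, 2.57, 3.14, 3.14, 3.14, 3.14].

INTERFACE

Orientations are given as a rotation vector (axis times angle).
In Python, from cell import ctrl, status, viewer, order gives the robot as it stands. Calls block until the motion is done:
- ctrl.goto(position, orientation): joint-space move of the TCP to a pose.
- ctrl.move_l(position, v=0.15, orientation=None, force_limit=None): straight line of the TCP; orientation=None keeps the orientation; v is the mean speed in m/s. With force_limit (N) it stops when the force on the tool has changed by that much, and returns True; else False.
- ctrl.set_joints(angles): joint-space move.
- ctrl.gripper_open() and ctrl.clamp(squeeze=None): open the fingers fully, or close them until they stop; squeeze is the grip in N (None keeps the last).
- ctrl.wait(seconds).
- ctrl.inverse_kinematics(position, orientation): joint angles nearest the present ones, or None.
- status.sense(): the state.
- viewer.snapshot(name): name is "side" or "top" or "wrist"; returns (picture, depth): 384x512x3 uint8, red, green, blue; 384x512 float32, m along the optical axis (not along the pixel's ray), 0 where there is no reading.
- viewer.camera_info(name): a dict with "fx", "fy", "cx", "cy" (pixels), "origin" and "attitude" of the camera in the world. Camera axes: x right, y down, z forward; pixel columns grow to the right and rows downward; lengths in m; the calibration is good to about 2 mm. The wrist camera is an equidistant fisheye: a pixel r from the principal point sees the ray r / f radians off the axis. A picture is of the moment at which its call begins: read the wrist's pose just before it. camera_info takes no time and is no camera call; for the wrist camera it gives the pose at the moment of the call.
A pose or a line that the arm cannot do raises ctrl.MotionError and nothing moves.
- order.hand_in(): hands the job in; it is judged then, once.
Trained networks look in the newest picture that a camera, given by its name, has taken for a name from the list of things; names that differ only in an ending like _2 or _b are one class to them, and where a whole thing is asked for, a point or a joint stands for the part that bears it (a point fixed in the world has none). Each returns a list of dicts, best first, with "p" (0 to 1); they miss things now and then, are a little off and sometimes report something else, mostly with a low value. They report only what shows in the picture. A call takes as long as a camera call.
- viewer.outline_of(camera, label): "pixels" (384x512 bool, what is visible of it) and "pixel" ([column, row] in pixels, amid what is visible of it).
The state is a dict: "time_s": time; "joints": joint angles; "qd": joint speeds; "joint_efforts": joint torques, N m; "position": TCP position; "tool_rot": TCP orientation; "ft_force": force on the tool from outside, world axes, zero at the start; "moment": the same for the moment, N m; "width": finger opening in m; "grasp_force": force on a finger pad.
Only numpy, scipy, OpenCV 4.12 (cv2) and the standard library are available. Lean on these libraries where they do the work, as an engineer would, in place of code of your own. Each camera call takes 0.05 s, during which the arm holds its last target. There are 200 camera calls.

TASK

Lift the roller hanger with its brake pad out of the wooden cradle, hang it gently by both wheels on the open uphill end of the sloped rail, and push it down past the red sprung dog so that the dog closes behind it. Let go and make sure that it has rolled all the way down to the rubber stop. Do not let it drop onto the rail or force it, and leave the other things on the bench where they are.

Things in the scene. Friction and masses are not known exactly. Their poses are not given: they have to be found in the camera images.
- hanger: Roller hanger, 0.45 to 0.75 kg: alloy C-bracket, two white grooved wheels above, grey brake pad (x 20, y 80, z 50 mm) below, blue tab on top, 226 high. Origin: centre of the pad's underside. z up, +y its uphill end (brass pin), the C opens to +x (side plate at x -19 to -15). On the rail its +x and +y must point as the stand's, its y tipped to the rail's slope.
- hanger_tab (a point): Where to grip: on the blue tab, 211 mm above the hanger's origin. The tab is 10 thick (hanger's x), 36 long (y) and stands from z 179 to 226 mm; pinch it across its thickness from above. Below it lies a top plate (z 175 to 179, x -19 to +5, y -56 to +56). Axes as the hanger's.
- hanger_tread (a point): Point midway between the wheels at the bottom of their treads, 141 mm above the hanger's origin, 70 below hanger_tab: it lies on the rail's top edge when hung. Wheels at y -32 and +32, tread 24 diameter, flanges 38 (7 mm below the tread). Groove 12 mm wide at the tread, 15 at the rim. The throat under the tread is free for 83 mm down to the arm over the pad (y -22 to +22).
- hanger_pin (a point): Centre of the brass dog pin (10 diameter, 17 long, along x), the long end of the uphill axle: from hanger_tread 19.5 mm along +x, 32 along +y, 12 up.
- stand: Fixed green stand of the gravity rail, base 70 x 560 x 10 mm. Origin: centre of its underside; +y uphill along the rail, +x the far side, z up. The rail is a steel flat bar, 8 mm thick (x -4 to +4), 20 high, held only at its ends (y -235 and +247), free below. Nothing stands over 40 mm above its top edge but the end posts (y under -200, over +230; to z 266).
- rail_pivot (a point): Fixed point on the stand, at its x 0, y -235, z 160: here the rail's top edge starts; it rises straight towards the stand's +y. The slope is set by hand, anywhere from 0.08 to 0.155 rad, and is NOT measured: find the rail's top by feel. Axes as the stand's.
- load_point (a point): Fixed point on the stand, x 0, y +150, z 205: middle of the open loading section. The rail's top edge passes up to 15 mm above or below it. Hang the hanger with hanger_tread within 12 mm of it along y, coming in sideways from the stand's -x side with the rail in the throat, then down. On the far (+x) side a wheel has only 7 mm to spare to the keeper's end.
- dog (a joint): Red sprung flap, 9 wide (stand x +17 to +26), hinged 34 mm above the rail's top edge, hanging 25 mm down into the way of the dog pin. Angle in rad: 0 shut, positive opened downhill (it opens only that way). The pin meets it at about stand y +152; opening takes about 3 N along the rail, more than the hanger's own weight gives. Past it, pin centre below y +122, it springs shut.
- keeper (a point): Fixed point on the stand at x +23, y -50, z 207, near the middle of the yellow keeper strip (14 wide, 310 long, from y -205 to +105), which runs with the rail 22 mm above its top edge, over the way of the dog pin: it lets the pin pass below with 5 mm to spare, and the hanger can only be hung uphill of the dog.
- stop_face (a point): Centre of the stop's rubber face (36 wide, 46 high), fixed on the stand at y -205, z 194, facing uphill. The hanger rests against it with its top plate's downhill edge: hanger_tread is then about 59 mm uphill of this face and 20 to 27 below this point. Let go past the dog, the hanger takes 2 to 6 s to roll there.
- cradle: Fixed wooden cradle, 70 x 115 mm, in which the hanger stands upright, axes as the hanger's: floor 8 mm above the bench, cheeks up to 28 mm on both sides of the pad, 2 mm of play all round. Origin: centre of its underside.
- rivet_tin: Bystander: steel canister with brass screw top, 76 diameter, 88 high; origin at the centre of its underside.
- hex_case: Bystander: blue hex key case, 60 x 115 x 24 mm; origin at the centre of its underside.
- offcut: Bystander: grey pad offcut, 55 x 85 x 16 mm; origin at the centre of its underside.
- sleeve_gauge: Bystander: chrome sleeve gauge, 44 diameter, 55 high, standing; origin at the centre of its underside.
- clip_dish: Bystander: terracotta dish of steel clips, 90 diameter, 28 high; origin at the centre of its underside.
- bench_brush: Bystander: brush lying beyond the rail; origin under its middle.

How it is judged:
On the way, in this order (a step that is already met when the one before it is completed fails the run):
1. The hanger hangs on the rail's open loading section, uphill of the dog, the rail bearing at least 2 N (x of hanger_tread in the frame of stand between -0.006 and 0.006 m and y of hanger_pin in the frame of stand above 0.148 m and y of hanger_tread in the frame of stand below 0.18 m and z of hanger_tread in the frame of stand below 0.235 m and contact force between hanger and stand above 2 N and angle between hanger's own z axis and vertical below 0.3 rad), for 0.2 s.
2. Its dog pin is past the dog and the dog has closed behind it (y of hanger_pin in the frame of stand below 0.122 m and value of joint dog below 0.12 rad and x of hanger_tread in the frame of stand between -0.008 and 0.008 m), for 0.1 s.
At the end, for the whole second after the job is handed in: The hanger hangs by both wheels on the rail against the rubber stop (within 8 mm), in line with the rail to 6 mm, upright to 0.25 rad, at rest, and the dog is closed (y of hanger_tread in the frame of stand below -0.138 m and x of hanger_tread in the frame of stand between -0.006 and 0.006 m and z of hanger_tread in the frame of stand between 0.158 and 0.182 m and angle between hanger's own z axis and vertical below 0.25 rad and linear speed of hanger below 0.02 m/s and value of joint dog below 0.12 rad); the robot touches nothing.
It fails at once if the hanger is dropped on, pressed or rammed against the rail, dog, stop or stand with more than 24 N (contact force between hanger and stand above 24 N).
It fails at once if the hanger is let fall onto the loading section (moves faster than 0.3 m/s over it) (linear speed of hanger above 0.3 m/s and y of hanger_pin in the frame of stand above 0.148 m and y of hanger_tread in the frame of stand below 0.2 m and x of hanger_tread in the frame of stand between -0.008 and 0.008 m and z of hanger_tread in the frame of stand below 0.25 m).
It fails at once if the hanger is tipped more than 0.7 rad (angle between hanger's own z axis and vertical above 0.7 rad).
It fails at once if a bystander is moved by more than 20 mm (distance of any of rivet_tin, hex_case, offcut, sleeve_gauge, clip_dish, bench_brush from where it was at the start of the episode above 0.02 m).
It also fails if it takes over 64 s, if anything falls off the work surface, if the arm or the gripper's body presses on something with over 40 N, if the wrist force passes 120 N, or if a joint passes its speed limit or range.

## Working session

There is one attempt and no reset: what is moved stays moved. The work goes in short steps, each a Python script; the robot and the scene stay as the last script left them, time stands still between calls to the robot, and variables do not carry over. Pictures are saved under pics/ and viewed, at most 10 in all, crops included, and the job is handed in when it is done.

```bash
ls; mkdir -p pics
python3 - <<'E'
from cell import ctrl,status,viewer,order
import cv2,numpy as np
s=status.sense();print(s['time_s'],s['position'],s['tool_rot'],ctrl.pinch_z,s['ft_force'])
ims=[]
for c in ['side','top']:
    im,d=viewer.snapshot(c); i=viewer.camera_info(c); print(c,i)
    np.savez(f'{c}0.npz',im=im,d=d,**{k:np.array(v) for k,v in i.items()})
    for l in ['hanger','stand','hanger_tab','dog','cradle','keeper','hanger_pin']:
        try:
            r=viewer.outline_of(c,l)
            print(l,[(round(q['p'],2),np.round(q['pixel']),int(q['pixels'].sum())) for q in r[:3]])
            if r: np.save(f'{c}_{l}.npy',r[0]['pixels'])
        except Exception as e: print(l,e)
    cv2.imwrite(f'pics/{c}0.png',im[:,:,::-1])
print(status.sense()['time_s'])
E
```

```text
cell.py
pics
0.0 [ 0.23311946 -0.52509865  0.23046287] [-3.07155759e+00 -6.51103522e-01  4.95548015e-04] 0.0187 [-0.07903635 -0.20031374  0.859267  ]
side {'fx': 354.2594477336543, 'fy': 354.2594477336543, 'cx': 258.63152423146107, 'cy': 194.46294190250947, 'origin': array([0.34395246, 0.7701451 , 0.72130432]), 'attitude': array([-0.40757094,  2.680478  , -1.353609  ])}
hanger [(0.67, array([302., 210.]), 751), (0.46, array([176., 252.]), 588)]
stand [(0.84, array([233., 222.]), 6680), (0.51, array([279., 374.]), 608)]
hanger_tab [(0.79, array([300., 214.]), 974)]
dog [(0.42, array([212., 196.]), 72)]
cradle [(0.65, array([291., 252.]), 539)]
keeper [(0.87, array([239., 223.]), 6721)]
hanger_pin [(0.73, array([298., 215.]), 991)]
top {'fx': 384.5352093053724, 'fy': 384.5352093053724, 'cx': 261.2486500879459, 'cy': 189.52107649537686, 'origin': array([0.34653899, 0.01025762, 1.47692652]), 'attitude': array([-2.14342536,  2.14058608, -0.19575114])}
hanger [(0.84, array([249., 230.]), 333), (0.27, array([373., 213.]), 433)]
stand [(0.71, array([274., 145.]), 378), (0.64, array([257., 191.]), 3603)]
hanger_tab [(0.9, array([243., 227.]), 346), (0.63, array([145., 239.]), 310)]
dog [(0.37, array([255., 189.]), 3609), (0.27, array([371., 212.]), 439)]
cradle [(0.77, array([249., 235.]), 146)]
keeper [(0.96, array([260., 190.]), 3522), (0.51, array([246., 227.]), 332)]
hanger_pin [(0.81, array([246., 229.]), 318)]
0.8
```

View pics/side0.png

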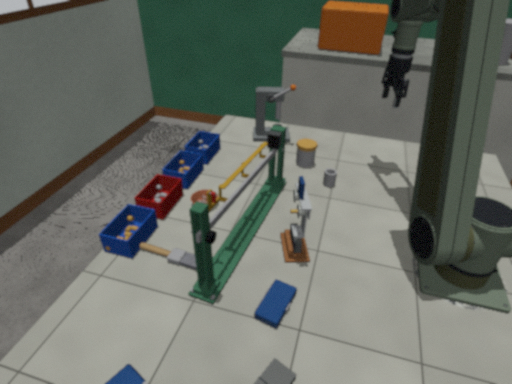

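View pics/top0.png

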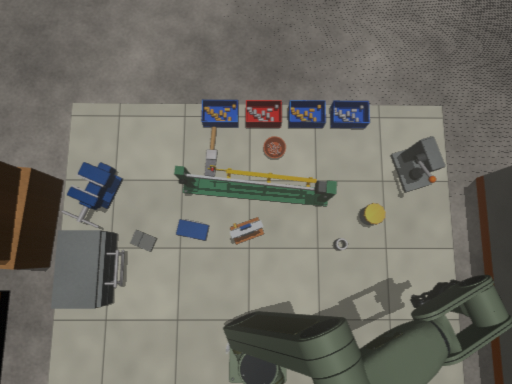

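```bash
cat > h.py <<'E'
import numpy as np,cv2
from scipy.spatial.transform import Rotation as R
def cloud(d,i,wrist=False):
    v,u=np.mgrid[0:d.shape[0],0:d.shape[1]].astype(float)
    x=(u-i['cx'])/i['fx'];y=(v-i['cy'])/i['fy']
    if wrist:
        r=np.hypot(x,y);k=np.where(r>1e-9,np.tan(np.minimum(r,1.5))/np.maximum(r,1e-9),1);x=x*k;y=y*k
    P=np.stack([x*d,y*d,d],-1)
    return P@R.from_rotvec(i['attitude']).as_matrix().T+i['origin']
def project(P,i,wrist=False):
    p=(np.atleast_2d(P)-i['origin'])@R.from_rotvec(i['attitude']).as_matrix()
    if wrist:
        rr=np.hypot(p[:,0],p[:,1]);th=np.arctan2(rr,p[:,2]);k=th/np.maximum(rr,1e-9)
        return np.c_[p[:,0]*k*i['fx']+i['cx'],p[:,1]*k*i['fy']+i['cy']]
    return np.c_[p[:,0]/p[:,2]*i['fx']+i['cx'],p[:,1]/p[:,2]*i['fy']+i['cy']]
def rect(xy):
    (c,s,a)=cv2.minAreaRect(xy.astype(np.float32)*1000)
    b=cv2.boxPoints((c,s,a));e=[b[1]-b[0],b[2]-b[1]];e=max(e,key=np.linalg.norm)
    if e[1]<0:e=-e
    return np.round(c,1),np.round(s,1),np.arctan2(-e[0],e[1])  # yaw of the y-axis along the long side
E
python3 - <<'E'
from h import *
for c in ['top','side']:
    z=np.load(c+'0.npz');i={k:z[k] for k in z.files};P=cloud(z['d'],i);hsv=cv2.cvtColor(z['im'],cv2.COLOR_RGB2HSV)
    ok=z['d']>0
    print(c,'bench z',np.median(P[(z['d']>0)&(np.abs(P[...,0]-.5)<.15)&(np.abs(P[...,1])<.3)][:,2]))
    H,S,V=[hsv[...,k] for k in range(3)]
    roi=ok&(P[...,0]>.25)&(P[...,0]<.75)&(abs(P[...,1])<.45)
    g=roi&(H>55)&(H<95)&(S>90)&(P[...,2]<.03)&(P[...,2]>-.01)
    n,l,st,_=cv2.connectedComponentsWithStats(g.astype(np.uint8));k=1+np.argmax(st[1:,4]);g=l==k
    print('base',g.sum(),rect(P[g][:,:2]))
    y=roi&(H>18)&(H<32)&(S>150)&(P[...,2]>.12)
    print('keeper',y.sum(),rect(P[y][:,:2]),P[y][:,2].min(),P[y][:,2].max())
    r=roi&((H<7)|(H>173))&(S>120)&(P[...,2]>.12); print('red',r.sum(),P[r].mean(0) if r.any() else '')
    hz=roi&(P[...,2]>.13)&(P[...,0]<.5)&(P[...,0]>.3)&(abs(P[...,1])<.15)
    print('hanger high',hz.sum(),rect(P[hz][:,:2]),P[hz][:,2].max())
    b=hz&(H>100)&(H<130)&(S>100); print('tab',b.sum(),P[b].mean(0) if b.any() else '',rect(P[b][:,:2]) if b.any() else '')
    br=roi&(H>5)&(H<18)&(S>100)&(P[...,2]<.05)&(P[...,0]<.5)&(abs(P[...,1])<.2);print('cradle',br.sum(),rect(P[br][:,:2]))
from cell import viewer; i=viewer.camera_info('wrist');print(i)
E
```

```text
top bench z 0.0018947727620247656
base 289 (array([568.8,  49.6]), array([402.7,  15.3]), np.float32(-0.08719277))
keeper 327 (array([606.6, -41.6]), array([307.5,  22.2]), np.float32(-0.08949556)) 0.149267293366373 0.21676661640227635
red 8 [0.62524808 0.15389938 0.22714036]
hanger high 314 (array([438.8,  42.9]), array([ 49.6, 111.2]), np.float32(0.35601792)) 0.23806449584141043
tab 22 [0.43527688 0.04224942 0.23319911] (array([435. ,  42.3]), array([ 7.2, 28.6]), np.float32(0.363971))
cradle 202 (array([435.6,  42.5]), array([ 67.6, 111.9]), np.float32(0.3534867))
side bench z 0.0031124730471732143
base 2536 (array([594. ,  18.5]), array([549.2,  66.4]), np.float32(-0.08459695))
keeper 261 (array([605.1,  24. ]), array([443.2,  48. ]), np.float32(-0.08521511)) 0.1503243871828821 0.25725533923431493
red 30 [0.62370062 0.13559595 0.21818793]
hanger high 514 (array([442.7,  49.1]), array([ 47.3, 111.7]), np.float32(0.35591558)) 0.23524573551232758
tab 71 [0.43734771 0.05721479 0.22012188] (array([439.3,  49.1]), array([ 7.4, 32. ]), np.float32(0.30898795))
cradle 480 (array([439.3,  47.7]), array([ 65.9, 113.2]), np.float32(0.35312787))
{'fx': 297.3186396354542, 'fy': 297.3186396354542, 'cx': 255.22116791895797, 'cy': 194.786429532937, 'origin': array([ 0.30802451, -0.49162109,  0.37369653]), 'attitude': array([ 2.39292032, -1.55583215, -0.25854666])}
```

Run:
```python
import cv2
im=cv2.imread('pics/side0.png')[110:310,170:330]
cv2.imwrite('pics/sidecrop.png',cv2.resize(im,None,fx=3,fy=3,interpolation=cv2.INTER_CUBIC)[:600])
```

```text
(no output)
```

View pics/sidecrop.png

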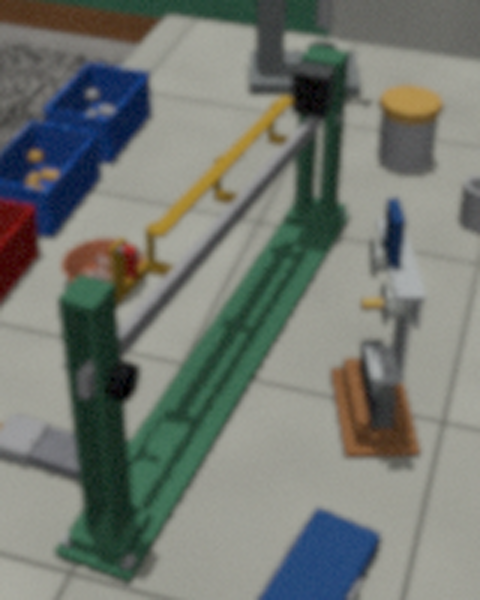

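```bash
cat >> h.py <<'E'
def rot(yaw,flip=0,tip=0):
    """tool down, tool y = (yawed) x axis; flip=1: half turn; tip: rotation about the yawed x axis"""
    A=np.array([[0,1,0],[1,0,0],[0,0,-1.]])
    if flip: A=A@np.diag([-1,-1,1])
    return (R.from_euler('z',yaw)*R.from_euler('x',tip)*R.from_matrix(A)).as_rotvec()
E
python3 - <<'E'
from h import *
from cell import ctrl,status,viewer
ctrl.move_l([.26,-.50,.40],v=.3)
so=np.array([.594,.0185]);ys=-.0855
def st(x,y): return so+np.array([[np.cos(ys),-np.sin(ys)],[np.sin(ys),np.cos(ys)]])@[x,y]
for f in (0,1):
    print(f,[np.round(ctrl.inverse_kinematics([*p,z],rot(a,f)),2) for p,a,z in [(st(0,-.12),ys,.42),(st(0,.15),ys,.3),((.437,.044),.355,.4),((.437,.044),.355,.19)]])
f=int(abs(ctrl.inverse_kinematics([*st(0,.15),.3],rot(ys,1))[5])<abs(ctrl.inverse_kinematics([*st(0,.15),.3],rot(ys,0))[5]));print('flip',f)
def shot(n,labs):
    i=viewer.camera_info('wrist');im,d=viewer.snapshot('wrist')
    np.savez(n+'.npz',im=im,d=d,**{k:np.array(v) for k,v in i.items()});cv2.imwrite(f'pics/{n}.png',im[:,:,::-1])
    for l in labs:
        r=viewer.outline_of('wrist',l);print(n,l,[(round(q['p'],2),np.round(q['pixel']),int(q['pixels'].sum())) for q in r[:2]])
        if r: np.save(f'{n}_{l}.npy',r[0]['pixels'])
ctrl.goto([*st(-.06,-.1),.42],rot(ys,f));ctrl.wait(.3);shot('w1',['stand'])
ctrl.goto([*st(-.06,.13),.42],rot(ys,f));ctrl.wait(.3);shot('w2',['stand','dog'])
ctrl.goto([.437,.044,.40],rot(.355,f));ctrl.wait(.3);shot('w3',['hanger','hanger_tab','cradle','hanger_pin'])
print(status.sense()['time_s'])
E
python3 -c "
import cv2
a=[cv2.resize(cv2.imread(f'pics/w{k}.png'),(400,300)) for k in (1,2,3)]
import numpy as np
cv2.imwrite('pics/w.png',np.vstack([np.hstack(a[:2]),np.hstack([a[2],a[2]*0])]))"
```

```text
0 [array([-0.19,  0.3 ,  1.13, -0.  ,  1.71, -0.11]), array([ 0.25,  0.38,  1.31, -0.  ,  1.46,  0.34]), array([ 0.07,  0.04,  1.51, -0.  ,  1.6 , -0.28]), array([ 0.07,  0.14,  1.92, -0.  ,  1.08, -0.28])]Traceback (most recent call last):
  File "<stdin>", line 7, in <module>
    return _wrapfunc(a, 'round', decimals=decimals, out=out)
    return _wrapit(obj, method, *args, **kwds)
    result = getattr(arr, method)(*args, **kwds)
TypeError: unsupported operand type(s) for *: 'NoneType' and 'float'
[ WARN:0@0.022] global loadsave.cpp:275 findDecoder imread_('pics/w1.png'): can't open/read file: check file path/integrity
Traceback (most recent call last):
cv2.error: OpenCV(4.12.0) /io/opencv/modules/imgproc/src/resize.cpp:4208: error: (-215:Assertion failed) !ssize.empty() in function 'resize'
```

```bash
cat >> h.py <<'E'
so=np.array([.594,.0185]);ys=-.0855
def st(x,y): return so+np.array([[np.cos(ys),-np.sin(ys)],[np.sin(ys),np.cos(ys)]])@[x,y]
def shot(n,labs=(),cam='wrist'):
    from cell import viewer
    i=viewer.camera_info(cam);im,d=viewer.snapshot(cam)
    np.savez(n+'.npz',im=im,d=d,**{k:np.array(v) for k,v in i.items()});cv2.imwrite(f'pics/{n}.png',im[:,:,::-1])
    for l in labs:
        r=viewer.outline_of(cam,l);print(n,l,[(round(q['p'],2),np.round(q['pixel']),int(q['pixels'].sum())) for q in r[:2]])
        if r: np.save(f'{n}_{l}.npy',r[0]['pixels'])
E
python3 - <<'E'
from h import *
from cell import ctrl,status,viewer
f=0
ctrl.goto([*st(-.06,-.1),.42],rot(ys,f));ctrl.wait(.3);shot('w1',['stand'])
ctrl.goto([*st(-.06,.13),.42],rot(ys,f));ctrl.wait(.3);shot('w2',['stand','dog'])
ctrl.goto([.437,.044,.40],rot(.355,f));ctrl.wait(.3);shot('w3',['hanger','hanger_tab','cradle','hanger_pin'])
print(status.sense()['time_s'])
E
python3 -c "
import cv2
a=[cv2.resize(cv2.imread(f'pics/w{k}.png'),(400,300)) for k in (1,2,3)]
import numpy as np
cv2.imwrite('pics/w.png',np.vstack([np.hstack(a[:2]),np.hstack([a[2],a[2]*0])]))"
```

```text
w1 stand [(0.81, array([295., 129.]), 13411)]
w2 stand [(0.81, array([290., 189.]), 11628), (0.55, array([191., 226.]), 2908)]
w2 dog [(0.64, array([323., 166.]), 74), (0.15, array([292., 190.]), 12203)]
w3 hanger [(0.57, array([249., 163.]), 2067)]
w3 hanger_tab [(0.73, array([252., 161.]), 2170), (0.36, array([352., 175.]), 19030)]
w3 cradle [(0.61, array([209., 332.]), 465), (0.56, array([262., 132.]), 1081)]
w3 hanger_pin [(0.76, array([252., 160.]), 2140)]
6.325
```

View pics/w.png

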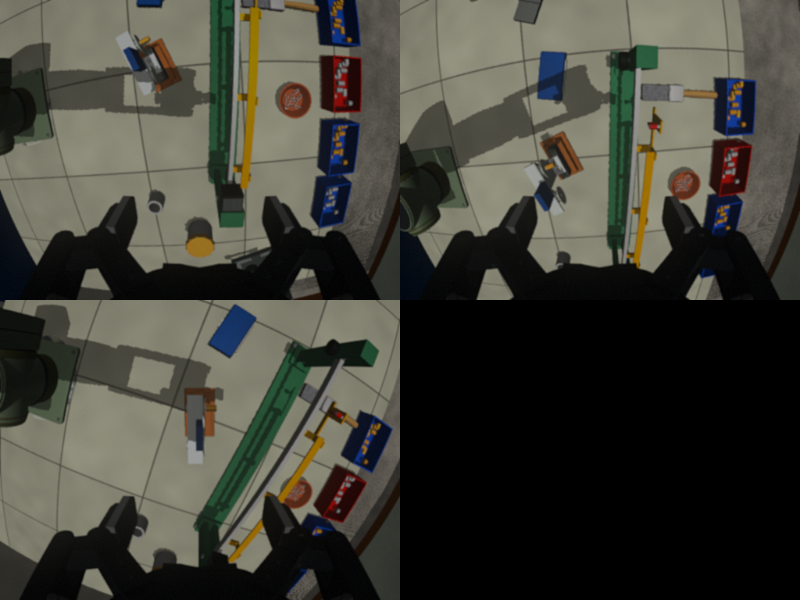

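Run:
```python
from h import *
Rs=np.array([[np.cos(ys),-np.sin(ys)],[np.sin(ys),np.cos(ys)]])
for n in ['w1','w2','w3','side0']:
    z=np.load(n+'.npz');i={k:z[k] for k in z.files};P=cloud(z['d'],i,n[0]=='w');hsv=cv2.cvtColor(z['im'],cv2.COLOR_RGB2HSV)
    H,S,V=[hsv[...,k].astype(int) for k in range(3)];ok=z['d']>.1
    Q=P.copy();Q[...,:2]=(P[...,:2]-so)@Rs
    b=ok&(abs(Q[...,0])<.1)&(abs(Q[...,1])<.32)
    bench=ok&(P[...,0]>.3)&(P[...,0]<.55)&(abs(P[...,1])<.3)&(S<60)&(abs(P[...,2])<.02);print(n,'bench',np.median(P[bench][:,2]))
    g=b&(H>60)&(H<90)&(S>90)&(abs(Q[...,2]-.01)<.012);xy=Q[g]
    if len(xy)>300:
        # edges of base per y-slice
        e=[(np.median(s[:,1]),np.percentile(s[:,0],1),np.percentile(s[:,0],99)) for y0 in np.arange(-.26,.26,.04) for s in [xy[abs(xy[:,1]-y0)<.01]] if len(s)>30]
        e=np.array(e)*1000; print(' base ',rect(P[g][:,:2]),'\n',e.round(0).astype(int).tolist(),' yends',np.percentile(xy[:,1],[.2,99.8]))
    r=b&(S<60)&(abs(Q[...,0])<.02)&(Q[...,2]>.145)&(Q[...,2]<.26)&(abs(Q[...,1])<.19);q=Q[r]
    k=b&(H>18)&(H<32)&(S>130)&(Q[...,2]>.15)&(Q[...,0]>0)&(Q[...,1]<.1)&(Q[...,1]>-.2);q2=Q[k]
    for nm,q,x0 in (('rail',q,0),('keep',q2,.023)):
        if len(q)<40: print(nm,len(q));continue
        c=np.polyfit(q[:,1],q[:,2],1);
        for _ in range(5):
            m=abs(np.polyval(c,q[:,1])-q[:,2])<.004;c=np.polyfit(q[m,1],q[m,2],1)
        cx=np.polyfit(q[m,1],q[m,0],1)
        print(' ',nm,len(q),m.sum(),'slope',c[0].round(4),'z at -.235,.15:',np.polyval(c,[-.235,.15]).round(4),'x slope',cx[0].round(4),'x at 0,.15',np.polyval(cx,[0,.15]).round(4))
    hh=ok&(abs(P[...,0]-.437)<.06)&(abs(P[...,1]-.045)<.08)
    t=hh&(H>100)&(H<130)&(S>90)&(P[...,2]>.16)
    tt=t&(P[...,2]>np.percentile(P[t][:,2],97)-.006);print(' tab',t.sum(),rect(P[t][:,:2]),' top',tt.sum(),rect(P[tt][:,:2]),np.median(P[tt][:,2]))
    c=hh&(H>5)&(H<18)&(S>90)&(P[...,2]<.045)&(P[...,2]>.0);print(' cradle',c.sum(),rect(P[c][:,:2]))
    r=b&((H<7)|(H>173))&(S>120)&(P[...,2]>.15)
    if r.any(): print(' dog',np.median(Q[r],0))
```

```text
w1 bench -0.00022531169763650993
 base  (array([585.7, -37.9]), array([459.1,  66.3]), np.float32(-0.08707473)) 
 [[-260, -36, 28], [-219, -35, 26], [-180, -35, 8], [-140, -35, 11], [-100, -36, 11], [-60, -34, 11], [-20, -35, 14], [20, -35, 13], [60, -35, 15], [100, -35, 15], [140, -35, 15]]  yends [-0.28366589  0.17091356]
  rail 1685 1412 slope 0.083 z at -.235,.15: [0.1601 0.1921] x slope 0.007 x at 0,.15 [-0.0025 -0.0014]
  keep 2811 2512 slope 0.0821 z at -.235,.15: [0.1855 0.2171] x slope 0.0054 x at 0,.15 [0.0209 0.0218]
 tab 397 (array([437.4,  42.8]), array([10.1, 35.6]), np.float32(0.3540381))  top 270 (array([437.3,  42.8]), array([ 9.9, 35.7]), np.float32(0.3536515)) 0.2337001561221901
 cradle 1153 (array([436.6,  42.9]), array([ 69.8, 115.9]), np.float32(0.34583095))
w2 bench -0.00020676447201622983
 base  (array([584. ,  12.2]), array([554.1,  54.1]), np.float32(-0.09370188)) 
 [[-260, -34, 3], [-220, -35, 10], [-179, -35, 10], [-140, -36, 10], [-100, -35, 10], [-60, -35, 13], [-20, -36, 13], [20, -34, 14], [61, -35, 16], [100, -35, 16], [140, -34, 17], [181, -34, 18], 
[... 1568 characters left out ...]
, 26], [-140, -33, 27], [-101, -31, 27], [-61, -32, 27], [-20, -32, 29], [20, -32, 29], [59, -32, 30], [100, -32, 30], [141, -32, 32], [179, -32, 18], [221, -32, -7]]  yends [-0.26389625  0.27385274]
  rail 575 137 slope 0.0831 z at -.235,.15: [0.1538 0.1858] x slope 0.0033 x at 0,.15 [-0.0031 -0.0026]
  keep 230 195 slope 0.0828 z at -.235,.15: [0.1852 0.2171] x slope 0.0075 x at 0,.15 [0.0227 0.0238]
 tab 76 (array([439.2,  49. ]), array([ 7.9, 31.9]), np.float32(0.3199487))  top 28 (array([439.3,  48. ]), array([ 7.4, 29.8]), np.float32(0.2187393)) 0.23306432378690733
 cradle 498 (array([439.6,  47.8]), array([ 66.6, 113.2]), np.float32(0.35312787))
 dog [0.02125739 0.14226921 0.21875554]
```

```bash
sed -i 's/ys=-.0855/ys=-.0905/' h.py
python3 - <<'E'
from h import *
from cell import ctrl,status,viewer
ctrl.goto([*st(0,.06),.37],rot(ys));ctrl.wait(.3);shot('w4')
print(status.sense()['time_s'])
Rs=np.array([[np.cos(ys),-np.sin(ys)],[np.sin(ys),np.cos(ys)]])
for n in ['w1','w2','w3','w4']:
    z=np.load(n+'.npz');i={k:z[k] for k in z.files};P=cloud(z['d'],i,True);hsv=cv2.cvtColor(z['im'],cv2.COLOR_RGB2HSV)
    H,S,V=[hsv[...,k].astype(int) for k in range(3)];ok=z['d']>.1
    Q=P.copy();Q[...,:2]=(P[...,:2]-so)@Rs;zr=.160+.083*(Q[...,1]+.235);D=Q[...,2]-zr
    r=ok&(S<60)&(abs(Q[...,0])<.02)&(abs(D)<.0015)
    for y0 in (-.1,0,.1,.13,.16,.19):
        q=Q[r&(abs(Q[...,1]-y0)<.015)]
        if len(q)>30: print(n,'rail y',y0,len(q),'x 2..98%',(np.percentile(q[:,0],[2,50,98])*1e3).round(1))
    k=ok&(H>18)&(H<32)&(S>130)&(D>.0225)&(D<.03)&(abs(Q[...,0]-.023)<.011)&(abs(Q[...,1])<.3);q=Q[k]
    print(n,'keeper y ends',(np.percentile(q[:,1],[1,99])*1e3).round(1),'x',(np.percentile(q[abs(q[:,1])<.1][:,0],[2,50,98])*1e3).round(1),'D',np.median(D[k]))
    d=ok&((H<7)|(H>173))&(S>120)&(D>.005)&(abs(Q[...,0])<.06)&(abs(Q[...,1])<.3)
    if d.sum()>5: print(n,'dog',d.sum(),np.percentile(Q[d],[3,50,97],axis=0).round(4).tolist())
E
```

```text
7.3833
w1 rail y -0.1 121 x 2..98% [-6.6 -2.5  1.7]
w1 rail y 0 138 x 2..98% [-6.1 -2.3  1.8]
w1 rail y 0.1 123 x 2..98% [-6.3 -2.4  1.4]
w1 keeper y ends [-210.3   90.4] x [14.  20.9 29.5] D 0.025296760961880826
w2 rail y -0.1 63 x 2..98% [-6.4 -2.5  1.9]
w2 rail y 0 90 x 2..98% [-6.4 -2.3  1.7]
w2 rail y 0.1 124 x 2..98% [-6.6 -2.8  1.2]
w2 rail y 0.13 138 x 2..98% [-6.5 -2.4  1.7]
w2 rail y 0.16 136 x 2..98% [-5.7 -2.2  2.2]
w2 rail y 0.19 155 x 2..98% [-6.5 -2.1  1.9]
w2 keeper y ends [-185.3   93.7] x [14.  20.8 29.2] D 0.025303812230620337
w2 dog 76 [[0.0133, 0.136, 0.2069], [0.0184, 0.14, 0.2286], [0.0245, 0.1431, 0.2303]]
w3 rail y -0.1 85 x 2..98% [-7.  -2.8  1.4]
w3 rail y 0 113 x 2..98% [-6.9 -2.5  2. ]
w3 rail y 0.1 126 x 2..98% [-6.8 -2.7  1.5]
w3 rail y 0.13 126 x 2..98% [-6.8 -2.6  1.8]
w3 rail y 0.16 125 x 2..98% [-6.5 -2.7  1.4]
w3 rail y 0.19 118 x 2..98% [-6.6 -2.4  1.9]
w3 keeper y ends [-211.3   92.8] x [13.7 20.2 28.4] D 0.025192098919722627
w3 dog 72 [[0.0132, 0.1341, 0.2025], [0.0165, 0.1378, 0.2282], [0.0242, 0.1425, 0.231]]
w4 rail y -0.1 90 x 2..98% [-5.1 -0.9  2. ]
w4 rail y 0 123 x 2..98% [-4.7 -2.2  1.5]
w4 rail y 0.1 189 x 2..98% [-5.5 -2.2  2.2]
w4 rail y 0.13 200 x 2..98% [-5.4 -1.7  2.1]
w4 rail y 0.16 207 x 2..98% [-5.4 -2.2  2. ]
w4 rail y 0.19 180 x 2..98% [-5.3 -2.2  0.9]
w4 keeper y ends [-196.5   92.2] x [14.3 21.  29.7] D 0.025368060347639665
w4 dog 90 [[0.0138, 0.1354, 0.2275], [0.0186, 0.1385, 0.229], [0.0242, 0.1422, 0.231]]
```

View pics/w4.png

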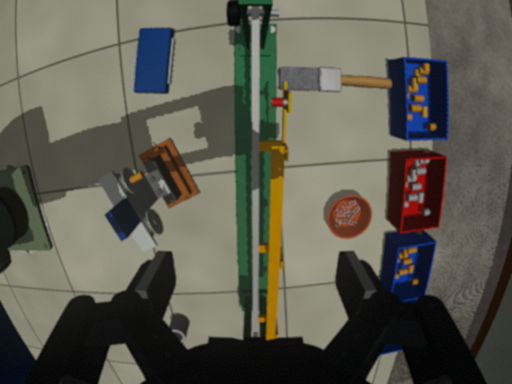

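```bash
cat >> h.py <<'E'
so=st(-.0022,-.0085);SL=.083
def zr(y): return .160+SL*(y+.235)
def tcp(x,y,h,dy=0.,dh=.0513,tip=SL):
    """TCP for hanger_tread at stand x,y, h above the rail's top edge"""
    o=R.from_euler('x',tip).apply([0,dy,dh]);p=np.array([x,y,zr(y)+h])+o
    return [*st(p[0],p[1]),p[2]]
E
python3 - <<'E'
from h import *
from cell import ctrl,status,viewer
p=[.4372,.0433];q=rot(.354)
ctrl.goto([*p,.30],q);ctrl.move_l([*p,.2003],v=.1)
ctrl.wait(.2);f0=status.sense()['ft_force']
ctrl.clamp(60);s=status.sense();print(s['width'],s['grasp_force'],s['ft_force'],f0,s['position'])
ctrl.move_l([*p,.215],v=.05);ctrl.move_l([*p,.31],v=.1);ctrl.wait(.3)
s=status.sense();print(s['width'],s['grasp_force'],s['ft_force'],s['position'],s['moment'],s['time_s'])
shot('s1',['hanger'],'side');shot('w5')
E
python3 -c "
import cv2,numpy as np
a=cv2.imread('pics/s1.png')[90:280,180:380];b=cv2.imread('pics/w5.png')
cv2.imwrite('pics/g.png',np.hstack([cv2.resize(a,(400,380)),cv2.resize(b,(400,380))]))"
```

```text
0.009439184907947158 59.145031571388245 [-0.11898867  1.17238421  0.42983246] [0.43307814 0.27438434 0.29617848] [0.43742843 0.04332076 0.20042315]
0.009252334657520825 58.67822527885437 [-0.00504807 -0.03122274 -5.01178745] [0.43709001 0.04330282 0.30967957] [0.02884094 0.03841207 0.00756956] 12.0
s1 hanger [(0.82, array([304., 178.]), 992)]
```

View pics/g.png

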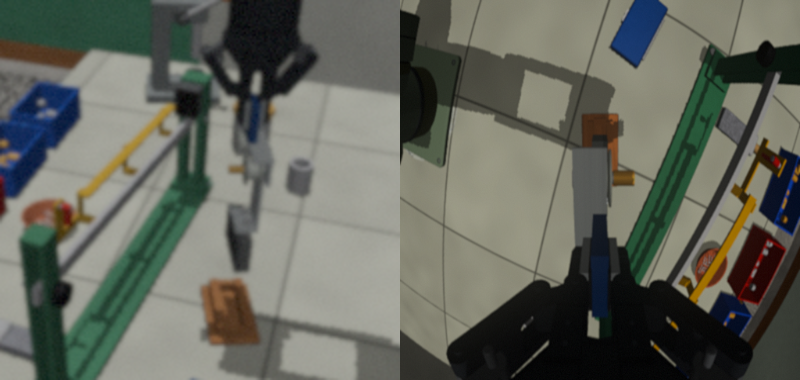

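```bash
python3 - <<'E'
from h import *
from cell import ctrl,status,viewer
q=rot(ys,0,SL)
ctrl.goto(tcp(-.13,.153,.06),q);ctrl.move_l(tcp(-.10,.153,.022),v=.12)
print('insert',ctrl.move_l(tcp(0,.153,.022),v=.07,force_limit=6))
ctrl.wait(.3);s=status.sense();print(s['ft_force'],s['moment'],np.array(s['position'])-tcp(0,.153,.022))
print('lower',ctrl.move_l(tcp(0,.153,-.006),v=.015,force_limit=2.5))
ctrl.wait(.1);s=status.sense();print(s['ft_force'],s['moment'],s['position']-np.array(tcp(0,.153,0)),s['time_s'])
shot('w6');shot('s2',(),'side')
E
python3 -c "
import cv2,numpy as np
a=cv2.imread('pics/s2.png')[90:280,180:380];b=cv2.imread('pics/w6.png')
cv2.imwrite('pics/g2.png',np.hstack([cv2.resize(a,(400,380)),cv2.resize(b,(400,380))]))"
```

```text
insert False
[-0.09548991  0.84044209 -5.22546792] [-0.22276532  0.03947084 -0.01186028] [-1.46578480e-04  2.86189626e-05  7.19474440e-05]
lower True
[ 0.25034878 -1.44790483  7.06370531] [-0.08668629 -0.04669784  0.02579868] [-8.46264909e-06 -1.82218919e-04 -4.29387931e-04] 16.6667
```

View pics/g2.png

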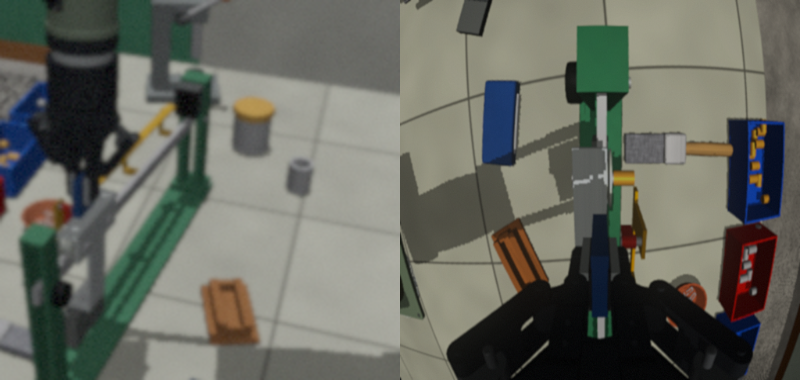

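Run:
```python
from h import *
from cell import ctrl,status,viewer
h=status.sense()['position'][2]-tcp(0,.153,0)[2]
for k in range(6):
    f=status.sense()['ft_force'];print(round(h*1e3,2),np.round(f,2))
    if f[2]<1.5: break
    h+=.00015;ctrl.move_l(tcp(0,.153,h),v=.01);ctrl.wait(.15)
ctrl.wait(.3);s=status.sense();print(s['ft_force'],s['position']-np.array(tcp(0,.153,0)),s['time_s'])
```

```text
-0.41 [-0.91 -0.47  7.2 ]
-0.26 [1.07 0.66 0.57]
[ 0.59135694 -0.7035086   0.59694841] [ 1.54915684e-04 -1.43173861e-05 -2.75500005e-04] 17.675
```

```bash
python3 - <<'E'
from h import *
from cell import ctrl,status
h=-.00027;y=.153;F=[]
while y>.0801:
    y-=.005;ctrl.move_l(tcp(0,y,h),v=.05);ctrl.wait(.04)
    f=status.sense()['ft_force'];F.append(f);e=f[2]-0.5
    h-=0 if abs(e)<.8 else -np.clip(e*.015e-3,-.1e-3,.1e-3)
    if abs(f[2])>11 or np.hypot(f[0],f[1])>10: print('abort',y,f);break
print(np.round(F,1).tolist());s=status.sense();print(y,h,s['ft_force'],s['width'],s['time_s'])
shot('w7',['dog']);shot('s3',['hanger'],'side')
E
python3 -c "
import cv2,numpy as np
a=cv2.imread('pics/s3.png')[90:280,180:380];b=cv2.imread('pics/w7.png')
cv2.imwrite('pics/g3.png',np.hstack([cv2.resize(a,(400,380)),cv2.resize(b,(400,380))]))"
```

```text
[[1.4, -0.8, -0.3], [1.4, -0.4, 1.3], [0.9, -0.1, -0.9], [0.9, -1.5, -0.1], [1.4, 0.1, 0.8], [1.7, 2.0, -0.1], [1.2, 2.0, 0.5], [1.2, 3.3, 1.2], [0.7, 2.3, 0.9], [0.9, -0.7, 0.8], [0.1, -0.4, 0.9], [0.4, -0.6, 1.1], [0.8, -1.3, 2.8], [1.0, -1.1, 1.7], [0.4, -1.6, 2.3]]
0.07799999999999993 -0.00021001056270202723 [ 0.38769841 -1.57685429  2.33322352] 0.008804406088190614 22.05
w7 dog [(0.6, array([298., 121.]), 360)]
s3 hanger [(0.63, array([237., 197.]), 1208)]
```

View pics/g3.png

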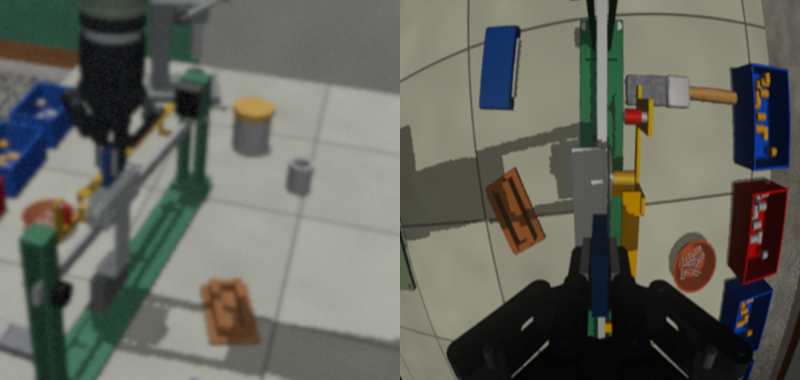

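```bash
python3 - <<'E'
from h import *
from cell import ctrl,status
h=-.00017;y=.078
while y>.066:
    y-=.006;ctrl.move_l(tcp(0,y,h),v=.05);ctrl.wait(.05)
    f=status.sense()['ft_force'];print(np.round(f,1));h+=np.clip((f[2]-.5)*.015e-3,-.1e-3,.1e-3)
ctrl.gripper_open();ctrl.wait(.2)
p=tcp(0,y,0);ctrl.move_l([p[0],p[1],p[2]+.11],v=.12);print(status.sense()['time_s'],status.sense()['ft_force'])
ctrl.goto([*st(-.05,-.08),.42],rot(ys));ctrl.wait(4)
print(status.sense()['time_s'])
shot('w8',['dog','hanger']);shot('s4',['hanger'],'side')
for n in ('w8','s4'):
    z=np.load(n+'.npz');i={k:z[k] for k in z.files};P=cloud(z['d'],i,n[0]=='w');H,S,V=[cv2.cvtColor(z['im'],cv2.COLOR_RGB2HSV)[...,k].astype(int) for k in range(3)]
    Rs=np.array([[np.cos(ys),-np.sin(ys)],[np.sin(ys),np.cos(ys)]]);Q=P.copy();Q[...,:2]=(P[...,:2]-so)@Rs
    t=(z['d']>.1)&(H>100)&(H<130)&(S>90)&(abs(Q[...,0])<.03)&(abs(Q[...,1])<.25)&(Q[...,2]>.17)&(Q[...,2]<.29)
    if t.any(): print(n,'tab',t.sum(),np.percentile(Q[t],[2,50,98],axis=0).round(3).tolist())
E
python3 -c "
import cv2,numpy as np
a=cv2.imread('pics/s4.png')[90:280,180:380];b=cv2.imread('pics/w8.png')
cv2.imwrite('pics/g4.png',np.hstack([cv2.resize(a,(400,380)),cv2.resize(b,(400,380))]))"
```

```text
[ 0.1 -1.1  1.1]
[ 0.5 -0.2  1.6]
24.875 [-0.44459701  0.73169928 -0.05788769]
29.5833
w8 dog []
w8 hanger [(0.88, array([287., 209.]), 2079)]
s4 hanger [(0.79, array([268., 160.]), 836)]
w8 tab 240 [[-0.008, -0.204, 0.192], [-0.003, -0.151, 0.252], [0.006, -0.135, 0.254]]
s4 tab 83 [[-0.006, -0.202, 0.211], [-0.004, -0.14, 0.239], [0.007, -0.129, 0.253]]
```

View pics/g4.png

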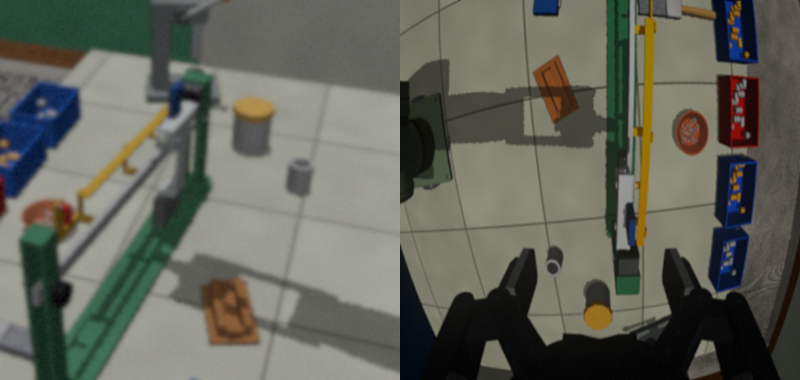

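Run:
```python
from h import *
from cell import ctrl,status,viewer,order
ctrl.wait(1);shot('s5',['hanger'],'side');a=np.load('s4.npz')['im'].astype(int);b=np.load('s5.npz')['im'].astype(int)
print('change round the hanger',abs(a-b)[110:220,230:300].mean(),'elsewhere',abs(a-b)[250:350,50:200].mean())
s=status.sense();print(s['time_s'],s['ft_force'])
print(order.hand_in())
```

```text
s5 hanger [(0.68, array([269., 161.]), 824)]
change round the hanger 1.7802164502164501 elsewhere 1.3690666666666667
30.9333 [ 0.14967388 -0.4257967  -0.59757656]
the job is handed in; nothing more can be done
None
```

The hanger hangs by both wheels against the rubber stop and was still when last checked. I pushed its pin well past the dog, but no later picture showed the dog clearly, so its closing is inferred from the push force falling away. I handed the job in at about 31 s; no verdict came back.

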